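Make up the mixed snack pack

TASK

Make up the snack pack: stand the tall can, the small bottle, the tall drink carton and the biscuit box upright in the pack tray, each down on the tray floor inside the collar cut to its shape. Set them down rather than dropping them. The short can and the short carton do not belong in this pack: leave them standing where they are.

Things in the scene. Friction and masses are not known exactly. Their poses are not given: they have to be found in the camera images.
- can: the tall drinks can: red with bare metal ends, round, 58 mm diameter, 125 mm high, about 280 g, upright. Origin: centre of its underside; z up
- shot: the small drink bottle: white plastic, orange sleeve, grey cap; round, 38 mm diameter and straight up to 92 mm, then a 33 mm wide cap up to 105 mm; about 90 g, upright. Origin: centre of its underside; z up
- carton: the tall drink carton: white, square 56 x 56 mm, flat top at 105 mm with a round screw cap 24 mm wide that rises to 115 mm, about 300 g, upright. Origin: centre of its underside; x and y square to its sides, z up
- biscuits: the biscuit box: brown card, standing upright, 90 mm (its x) by 30 mm (its y) by 112 mm high, about 120 g. Origin: centre of its underside; z up
- short_can: look-alike, to be left alone: a short drinks can with the same red and metal finish, 53 mm diameter, 88 mm high. Origin: centre of its underside; z up. All the loose goods stand on a black rubber mat 4 mm thick, 100 mm or more between centres; odds and ends under 20 mm high lie among them
- short_carton: look-alike, to be left alone: a short carton of the same white card, 56 x 56 mm, 75 mm high with its cap. Origin: centre of its underside; z up
- collar_large_round: the larger round collar, white card, 74 mm inside diameter, for the can; open top and bottom, walls 30 mm high and 4 mm thick, fixed on the floor of the pack tray. Origin: centre of its lower edge, on the tray floor (4 mm above the table); z up. The tray is brown card, 270 x 220 mm, with walls 22 mm high
- collar_small_round: the smaller round collar, white card, 54 mm inside diameter, for the small bottle; open top and bottom, walls 30 mm high and 4 mm thick, fixed on the floor of the pack tray. Origin: centre of its lower edge, on the tray floor (4 mm above the table); z up. The four collars stand two by two, 125 mm (x) by 100 mm (y) between centres, all turned alike
- collar_square: the square collar, white card, 72 x 72 mm inside, for the drink carton, whose sides must lie roughly along the collar's; open top and bottom, walls 30 mm high and 4 mm thick, fixed on the floor of the pack tray. Origin: centre of its lower edge, on the tray floor (4 mm above the table); z up, x and y along its sides
- collar_long: the long narrow collar, white card, 106 mm (its x) by 46 mm (its y) inside, for the biscuit box; open top and bottom, walls 30 mm high and 4 mm thick, fixed on the floor of the pack tray. Origin: centre of its lower edge, on the tray floor (4 mm above the table); z up
Not all that is in view belongs to the job. What is shaped like the carton but purple or yellow is not meant. Leave any turquoise look-alike of the biscuits alone.

How it is judged:
At the end, for the whole second after the job is handed in: Tall can, small bottle, tall carton and biscuit box each stand upright (within 0.1 rad), at rest, on the tray floor (within 8 mm) inside their own collar (centres within 14 mm); the short can and the short carton stand upright at rest within 25 mm of where they were (horizontal distance between can and collar_large_round below 0.014 m and z of can in the frame of collar_large_round between -0.008 and 0.008 m and angle between each of can, shot, carton, biscuits, short_can, short_carton's own z axis and vertical below 0.1 rad and linear speed of each of can, shot, carton, biscuits, short_can, short_carton below 0.02 m/s and horizontal distance between shot and collar_small_round below 0.014 m and z of shot in the frame of collar_small_round between -0.008 and 0.008 m and horizontal distance between carton and collar_square below 0.014 m and z of carton in the frame of collar_square between -0.008 and 0.008 m and horizontal distance between biscuits and collar_long below 0.014 m and z of biscuits in the frame of collar_long between -0.008 and 0.008 m and distance of each of short_can, short_carton from where it was at the start of the episode below 0.025 m); the robot touches nothing.
It fails at once if the tall can is dropped into its collar (arrives faster than 0.7 m/s) (horizontal distance between can and collar_large_round below 0.03 m and z of can in the frame of collar_large_round below 0.03 m and linear speed of can above 0.7 m/s).
It fails at once if the small bottle is dropped into its collar (arrives faster than 0.7 m/s) (horizontal distance between shot and collar_small_round below 0.03 m and z of shot in the frame of collar_small_round below 0.03 m and linear speed of shot above 0.7 m/s).
It fails at once if the tall drink carton is dropped into its collar (arrives faster than 0.7 m/s) (horizontal distance between carton and collar_square below 0.03 m and z of carton in the frame of collar_square below 0.03 m and linear speed of carton above 0.7 m/s).
It fails at once if the biscuit box is dropped into its collar (arrives faster than 0.7 m/s) (horizontal distance between biscuits and collar_long below 0.03 m and z of biscuits in the frame of collar_long below 0.03 m and linear speed of biscuits above 0.7 m/s).
It also fails if it takes over 120 s, if anything falls off the work surface, if the arm or the gripper's body presses on something with over 40 N, if the wrist force passes 120 N, or if a joint passes its speed limit or range.

ROBOT

A 6-joint arm with a two-finger parallel gripper is mounted at the origin on the work surface. World frame = base frame: x ahead of the robot, y to its left, z up, the work surface at z = 0. Lengths are in m, angles in rad, forces in N, time in s.
With the tool pointing down it reaches from about 0.425 to 0.95 m from the base axis. Payload 3.5 kg.
Tool frame: the origin (TCP) lies at the very end of the fingers, on their centre line; the grasp point (between the pads) lies ctrl.pinch_z behind it (ctrl.pinch_z is the distance from the TCP to the grasp point, in m); z points along the fingers, y is the line along which they close (so a half turn about z gives the same grasp; the last joint's range is limited). The gripper opens to 85 mm and grips with 20 to 120 N. Pads are 22 mm wide; open, the fingers measure 114 mm over their backs; the gripper's body (76 mm by 85 mm) begins 54 mm behind the grasp point. The pads swing forward as they close: fully open they stand 13 mm farther back than shut.
Start: joints at [1.191, 0.286, 1.577, -0, 1.279, -0.15], TCP at [0.154, 0.657, 0.202] pointing down, gripper open.
Joint ranges: [-2.77, 2.77], [-0.9, 2.22], [0.21, 2.48], [-1.53, 4.67], [0.24, 2.81], [-2.84, 2.84]. Speed limits (rad/s): [2.79, 2.79, 3.14, 3.14, 3.14, 3.14].

INTERFACE

Orientations are given as a unit quaternion [x, y, z, w].
In Python, from plant import ctrl gives the robot as it stands.
- The arm moves only by the tool tcp_steps, called as name(argument=value, ...), one argument or row to a line, values as JSON. Schema: {"type":"object","properties":{"deltas":{"type":"array","items":{"type":"number"},"minItems":7,"maxItems":70},"squeeze":{"type":"number"},"only":{"type":"string"},"quiet":{"type":"boolean"},"lines":{"type":"string"}},"required":["deltas"],"additionalProperties":false}. deltas is one flat list of numbers that holds 1 to 10 rows one after another, with no inner brackets; each row has 7 numbers: dx, dy, dz in shares of 0.6 m (1.0 is 0.6 m), then a rotation vector rx, ry, rz in normalised numbers (1 is pi/2 rad), then the opening from 0.0 (shut) to 1.0 (fully open); each row is the pose to reach, as a shift and turn from the pose commanded when the call began, along the tool's axes at that moment; what a row does not reach only later rows make up. A row lasts 1/8 s, in which the tool goes at most 0.0625 m and 0.188 rad, less where a joint would pass 70% of its speed; a pose out of reach is approached as far as the arm can. The fingers move at their own pace and stop on an object; squeeze is the grip in N (left out, the last holds). Time passes only in rows, so rows that do not move let the fingers close. The tool returns the time, the measured TCP pose, the force, the opening and the grip force at its end. only (a regular expression) keeps the lines of the reply that match it, lines (a string "A,B") keeps lines A to B, and quiet returns only ok. A shift or turn number past 1, either way, is cut back to 1. Input that does not fit is refused with a message, and nothing moves.
- ctrl.get_state(): the state, without advancing time (a new reading comes with each control period).
- ctrl.read_camera(name): name is "scene" or "top" or "wrist"; returns a dict with "pixels" (480x640x3 uint8, red, green, blue), "camera_matrix" (3x3 intrinsics, pixels), "xyz" and "orientation" of the camera in the world. Camera axes: x right, y down, z forward; pixel columns grow to the right and rows downward; lengths in m; the calibration is good to about 2 mm. A picture is of the moment at which its call begins. There is no depth.
- ctrl.sign_off(): hands the job in; it is judged then, once.
Trained networks look in the newest picture that a camera, given by its name, has taken for a name from the list of things; names that differ only in an ending like _2 or _b are one class to them, and where a whole thing is asked for, a point or a joint stands for the part that bears it (a point fixed in the world has none). Each returns a list of dicts, best first, with "conf" (0 to 1); they miss things now and then, are a little off and sometimes report something else, mostly with a low value. They report only what shows in the picture. A call takes as long as a camera call. They do not tell look-alikes from the thing itself.
- ctrl.recognise(camera, thing): "position" ([x, y, z] in m, in world coordinates, good to about 4 mm: the middle of the surface that is visible of it).
- ctrl.masks_of(camera, thing): "region" (480x640 bool, what is visible of it).
- ctrl.mark_of(camera, thing): "position" ([x, y, z] in m, in world coordinates, good to about 4 mm: a listed point, or the origin of a listed thing).
The state is a dict: "time": time; "qpos": joint angles; "dq": joint speeds; "joint_efforts": joint torques, N m; "eef_pos": TCP position; "tcp_rot": TCP orientation; "contact_force": force on the tool from outside, world axes, zero at the start; "wrist_torque": the same for the moment, N m; "opening": opening from 0.0 (shut) to 1.0 (fully open); "finger_force": force on a finger pad.
Only numpy, scipy, OpenCV 4.12 (cv2) and the standard library are available. Lean on these libraries where they do the work, as an engineer would, in place of code of your own. Each camera call takes 0.05 s, during which the arm holds its last target. There are 200 camera calls.

## Working session

There is one attempt and no reset: what is moved stays moved. The work goes in short steps, Python scripts to look and compute and a tool call to move; the robot and the scene stay as the last step left them, time stands still between calls to the robot, and variables do not carry over. Pictures are saved under pics/ and viewed, at most 14 in all, crops included, and the job is handed in when it is done.

```bash
ls; mkdir -p pics
```

Run:
```python
from plant import ctrl
import cv2
s=ctrl.get_state(); print({k:s[k] for k in ('time','eef_pos','tcp_rot','opening')}, ctrl.pinch_z)
for c in ('top','scene'):
    r=ctrl.read_camera(c); cv2.imwrite(f'pics/{c}0.png',r['pixels'][:,:,::-1]); print(c,r['xyz'],r['orientation'],r['camera_matrix'])
for t in ['can','shot','carton','biscuits','short_can','short_carton','collar_large_round','collar_small_round','collar_square','collar_long']:
    print(t,[(d['position'].round(3).tolist() if hasattr(d['position'],'round') else d['position'],round(d['conf'],2)) for d in ctrl.mark_of('top',t)])
```

```text
pics
{'time': 0.0, 'eef_pos': array([0.15347924, 0.65657983, 0.20034864]), 'tcp_rot': array([ 1.14661015e-01,  9.93403993e-01, -1.12517091e-03, -3.03586943e-04]), 'opening': 1.003440346513126} 0.0187
top [0.41660931 0.00205667 1.02242391] [-0.70500742  0.70765598 -0.0297682   0.0360749 ] [[539.95928191   0.         317.7138804 ]
 [  0.         539.95928191 235.15010276]
 [  0.           0.           1.        ]]
scene [ 0.91648777 -0.35315394  0.956271  ] [ 0.87479749  0.39488248 -0.12252712 -0.2525555 ] [[576.50908642   0.         319.97162456]
 [  0.         576.50908642 234.85210591]
 [  0.           0.           1.        ]]
can [([0.5793, 0.2162, 0.0063], 0.85)]
shot [([0.4509, 0.0809, 0.0045], 0.66)]
carton [([0.5881, 0.0874, 0.0079], 0.74), ([0.7336, 0.1623, -0.0007], 0.72)]
biscuits [([0.2406, 0.2945, -0.0036], 0.93), ([0.4331, 0.2004, 0.0085], 0.73)]
short_can [([0.566, 0.3573, 0.0026], 0.84)]
short_carton [([0.4234, 0.3333, 0.0031], 0.68)]
collar_large_round [([0.6079, -0.2197, 0.0058], 0.93), ([0.5878, 0.0889, 0.0075], 0.56)]
collar_small_round [([0.533, -0.2925, 0.0051], 0.64)]
collar_square [([0.4498, -0.2058, 0.004], 0.95), ([0.5199, -0.1357, 0.0058], 0.49)]
collar_long [([0.5215, -0.1323, 0.0054], 0.6), ([0.5677, 0.3585, 0.0062], 0.51)]
```

View pics/top0.png

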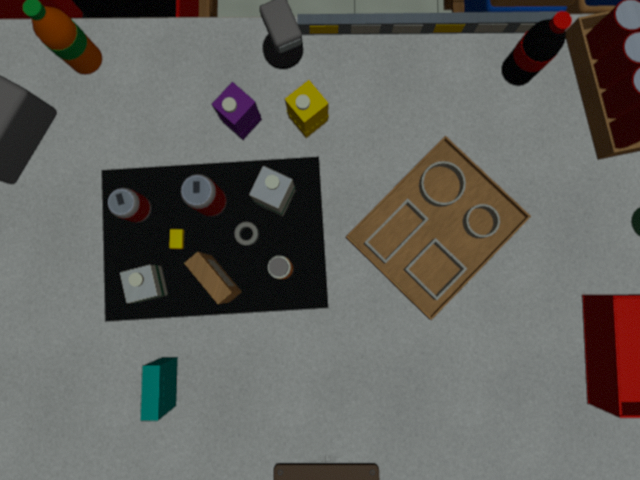

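View pics/scene0.png

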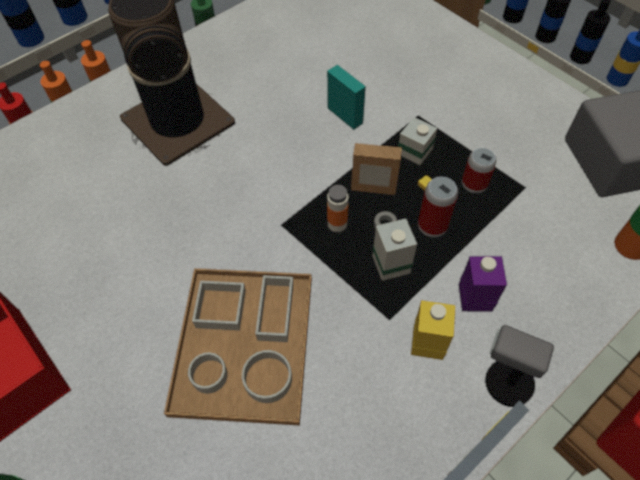

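The top view shows the tall can at (205,195), tall carton (272,190), biscuit box (213,278) and bottle (280,267). The look-alikes are the short can (130,205) and short carton (143,284). The collars are large round (442,183), small round (481,221), long (396,231) and square (435,268). The scene view agrees on which can and carton are tall. Next I'll refine the poses by silhouette fitting.

Create h.py:
```python
import numpy as np, cv2, json
from plant import ctrl
from scipy.spatial.transform import Rotation as R
from scipy.optimize import minimize
def circ(r,z): a=np.linspace(0,2*np.pi,40,endpoint=False); return np.c_[r*np.cos(a),r*np.sin(a),0*a+z]
def rect(a,b,z): return np.array([[i*a/2,j*b/2,z] for i in(-1,1) for j in(-1,1)])
M={'can':[circ(.029,0),circ(.029,.125)],'shot':[circ(.019,0),circ(.019,.092),circ(.0165,.105)],
'carton':[rect(.056,.056,0),rect(.056,.056,.105),circ(.012,.115)],'biscuits':[rect(.09,.03,0),rect(.09,.03,.112)],
'short_can':[circ(.0265,0),circ(.0265,.088)],'short_carton':[rect(.056,.056,0),rect(.056,.056,.065),circ(.012,.075)],
'collar_large_round':[circ(.041,0),circ(.041,.03)],'collar_small_round':[circ(.031,0),circ(.031,.03)],
'collar_square':[rect(.08,.08,0),rect(.08,.08,.03)],'collar_long':[rect(.114,.054,0),rect(.114,.054,.03)]}
def proj(c,P):
    p=(P-c['xyz'])@R.from_quat(c['orientation']).as_matrix(); p=p@np.array(c['camera_matrix']).T; return p[:,:2]/p[:,2:]
def hull(pts):
    im=np.zeros((960,1280),np.uint8); cv2.fillConvexPoly(im,cv2.convexHull(np.round(pts*32).astype(np.int32)),1,shift=4); return im
def fit(name,xy,yaws,z,cams=('top','scene')):
    "best IoU of projected model hull against mask hull; returns x,y,yaw,iou per camera"
    mod=np.vstack(M[name]); obs=[]
    pr=lambda c,p: proj(c,mod@R.from_euler('z',p[2]).as_matrix().T+[p[0],p[1],z])
    for cn in cams:
        c=ctrl.read_camera(cn); h0=hull(pr(c,[*xy,yaws[0]])); best=(0,None)
        for m in ctrl.masks_of(cn,name):
            n,l,st,_=cv2.connectedComponentsWithStats(np.asarray(m['region']).astype(np.uint8))
            if n<2: continue
            ys,xs=np.nonzero(l==1+st[1:,4].argmax())
            h=hull(cv2.convexHull(np.c_[xs,ys].astype(np.float32))[:,0].astype(float)); i=(h&h0).sum()/(h|h0).sum()
            if i>best[0]: best=(i,h)
        if best[0]>.25: obs.append((c,best[1]))
    def cost(p):
        return [1-(a&b).sum()/(a|b).sum() for a,b in((hull(pr(c,p)),h) for c,h in obs)]
    rs=[minimize(lambda q:sum(cost([q[0],q[1],q[2]*10])),[*xy,y/10],method='Nelder-Mead',options=dict(initial_simplex=np.array([[*xy,y/10]]*4)+np.vstack([np.zeros(3),np.diag([.01,.01,.02])]),xatol=2e-4,fatol=1e-4)) for y in yaws]
    r=min(rs,key=lambda r:r.fun); p=np.array([r.x[0],r.x[1],r.x[2]*10]); return p,1-np.round(cost(p),3)
def go(x,y,z,psi=None):
    "tool-axes shift (grasp point to x,y,z; tool y along psi mod pi)"
    s=ctrl.get_state(); Rm=R.from_quat(s['tcp_rot']); d=Rm.inv().apply(np.array([x,y,z-ctrl.pinch_z])-s['eef_pos'])
    yy=Rm.as_matrix()[:,1]; cur=np.arctan2(yy[1],yy[0]); o=[]
    for k in (-1,0,1):
        if psi is None: break
        t=(psi-cur+np.pi/2)%np.pi-np.pi/2+k*np.pi; q6=np.arctan2(y,x)-(s['qpos'][0]-s['qpos'][5]+t)
        if abs(q6)<2.7: o.append((round(-t,3),'q6 %.2f'%q6))
    print('shift',d.round(4),'rz',o)
```

Run:
```python
from h import *
a=-.77; ys=[a,a+.4,a+.8,a+1.2]
G={'can':(.579,.216),'shot':(.451,.081),'carton':(.588,.087),'biscuits':(.433,.2),'short_can':(.566,.357),'short_carton':(.423,.333),
'collar_large_round':(.608,-.22),'collar_small_round':(.533,-.2925),'collar_square':(.45,-.206),'collar_long':(.521,-.133)}
out={}
for k,v in G.items():
    rd='can' in k or 'round' in k or k=='shot'
    y=[0] if rd else [a,a+1.57] if k=='collar_long' else [a] if k=='collar_square' else ys if 'carton' in k else ys+[y+1.6 for y in ys]
    p,i=fit(k,v,y,.004); out[k]=p.tolist(); print(k,p.round(4),i)
json.dump(out,open('poses.json','w'))
T=[np.array(out[k][:2]) for k in ('collar_large_round','collar_small_round','collar_square','collar_long')]
L,S,Q,N=T; print([np.linalg.norm(d).round(4) for d in (L-S,N-Q,L-N,S-Q)],[np.arctan2(*d[::-1]).round(3) for d in (L-N,S-Q,L-S,N-Q)])
```

```text
can [0.5782 0.2147 0.2346] [0.921 0.889]
shot [0.4497 0.079  0.1824] [0.885 0.945]
carton [ 0.5863  0.0922 -0.4665] [0.959 0.968]
biscuits [0.431  0.1963 0.7112] [0.966 0.964]
short_can [0.5644 0.3566 0.1186] [0.892 0.876]
short_carton [0.4214 0.3312 0.2989] [0.929]
collar_large_round [ 0.6064 -0.2202  0.1487] [0.918 0.947]
collar_small_round [ 0.536  -0.2913  0.0445] [0.952]
collar_square [ 0.4473 -0.2028 -0.7921] [0.95  0.969]
collar_long [ 0.5173 -0.1325 -0.791 ] [0.989 0.939]
[np.float64(0.1001), np.float64(0.0992), np.float64(0.125), np.float64(0.1253)] [np.float64(-0.778), np.float64(-0.785), np.float64(0.79), np.float64(0.787)]
```

The fits agree with the given 125 x 100 mm collar spacing, and the tray is turned by -0.785. I'll do the can first.

```bash
python3 -c "
from h import *
go(.5782,.2147,.25,1.34)"
```

```text
shift [-0.5141 -0.3342 -0.0296] rz [(np.float64(3.143), 'q6 2.16'), (np.float64(0.001), 'q6 -0.98')]
```

The rows are not in the units I measure in: shifts go in shares of 0.6 m and turns go in shares of pi/2 rad. I convert before sending: -0.514 m / 0.6 = -0.8567, -0.334 m / 0.6 = -0.5567.

tcp_steps(
  deltas=[-0.8567,-0.5567,-0.05,0,0,0,1,-0.8567,-0.5567,-0.05,0,0,0,1,-0.8567,-0.5567,-0.05,0,0,0,1,-0.8567,-0.5567,-0.05,0,0,0,1,-0.8567,-0.5567,-0.05,0,0,0,1,-0.8567,-0.5567,-0.05,0,0,0,1,-0.8567,-0.5567,-0.05,0,0,0,1,-0.8567,-0.5567,-0.05,0,0,0,1,-0.8567,-0.5567,-0.05,0,0,0,1,-0.8567,-0.5567,-0.05,0,0,0,1],
  squeeze=40,
)

```text
time: 3.85
eef_pos: [0.5797, 0.2129, 0.2321]
tcp_rot: [0.115, 0.993, 0.0, 0.0]
contact_force: [0.1, 0.3, 0.4]
opening: 0.999
finger_force: 0.0
```

Run:
```python
from h import *
go(.5782,.2147,.095,1.34)
r=ctrl.read_camera('wrist'); cv2.imwrite('pics/w1.png',r['pixels'][:,:,::-1])
```

```text
shift [0.0019 0.0013 0.1558] rz [(np.float64(3.141), 'q6 2.16'), (np.float64(-0.0), 'q6 -0.98')]
```

View pics/w1.png

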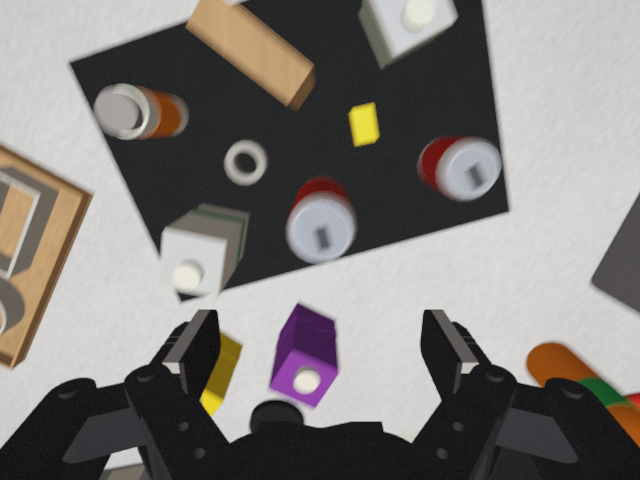

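The wrist view shows the can at (321,228), centred between the fingers (about 215 and 428). Descend and grip.

Scaled: 0.156 m / 0.6 = 0.26, 0.14 m / 0.6 = 0.2333.

tcp_steps(
  deltas=[0.0033,0.0017,0.1,0,0,0,1,0.0033,0.0017,0.1833,0,0,0,1,0.0033,0.0017,0.2333,0,0,0,1,0.0033,0.0017,0.26,0,0,0,1,0.0033,0.0017,0.26,0,0,0,1,0.0033,0.0017,0.26,0,0,0,0,0.0033,0.0017,0.26,0,0,0,0,0.0033,0.0017,0.26,0,0,0,0,0.0033,0.0017,0.26,0,0,0,0,0.0033,0.0017,0.26,0,0,0,0],
  squeeze=40,
)

```text
time: 5.15
eef_pos: [0.5784, 0.2166, 0.0784]
tcp_rot: [0.115, 0.993, 0.001, 0.002]
contact_force: [0.5, -1.1, 6.3]
opening: 0.655
finger_force: 43.5
```

tcp_steps(
  deltas=[0,0,0,0,0,0,0,0,0,0,0,0,0,0,0,0,-0.05,0,0,0,0,0,0,-0.1333,0,0,0,0,0,0,-0.2167,0,0,0,0,0,0,-0.2667,0,0,0,0,0,0,-0.2667,0,0,0,0],
  squeeze=40,
)

```text
time: 6.02
eef_pos: [0.5777, 0.2167, 0.2385]
tcp_rot: [0.115, 0.993, 0.001, 0.003]
contact_force: [0.4, 0.2, -2.7]
opening: 0.654
finger_force: 43.9
```

```bash
python3 -c "
from h import *
go(.6064,-.2202,.255)"
```

```text
shift [-0.1275 -0.4189  0.0019] rz []
```

Scaled: -0.419 m / 0.6 = -0.6983, -0.128 m / 0.6 = -0.2133.

tcp_steps(
  deltas=[-0.0167,-0.0667,0,0,0,0,0,-0.2133,-0.6983,0,0,0,0,0,-0.2133,-0.6983,0,0,0,0,0,-0.2133,-0.6983,0,0,0,0,0,-0.2133,-0.6983,0,0,0,0,0,-0.2133,-0.6983,0,0,0,0,0,-0.2133,-0.6983,0,0,0,0,0,-0.2133,-0.6983,0,0,0,0,0,-0.2133,-0.6983,0,0,0,0,0,-0.2133,-0.6983,0,0,0,0,0],
)

```text
time: 7.28
eef_pos: [0.6051, -0.219, 0.2341]
tcp_rot: [0.114, 0.993, 0.001, -0.001]
contact_force: [-0.8, 1.0, -2.8]
opening: 0.649
finger_force: 44.1
```

Run:
```python
from h import *
go(.6064,-.2202,.100)
for cams in ('top',),('scene',):
    p,i=fit('can',(.606,-.22),[0],.004+.16,cams); print(cams,p,i)
r=ctrl.read_camera('scene'); cv2.imwrite('pics/s1.png',r['pixels'][:,:,::-1])
```

```text
shift [-0.0019 -0.0012  0.1528] rz []
('top',) [ 0.606 -0.22   0.   ] []
('scene',) [ 0.61323966 -0.22207413 -0.20576289] [0.871]
```

View pics/s1.png

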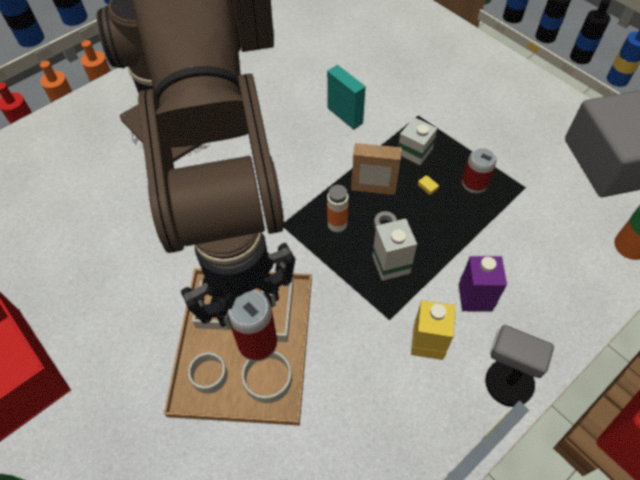

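The can hangs upright at (250,330) above the large collar at (267,375). Lower gently.

Scaled: 0.155 m / 0.6 = 0.2583, 0.154 m / 0.6 = 0.2567.

tcp_steps(
  deltas=[-0.0033,-0.0017,0.0667,0,0,0,0,-0.0033,-0.0017,0.15,0,0,0,0,-0.0033,-0.0017,0.2,0,0,0,0,-0.0033,-0.0017,0.225,0,0,0,0,-0.0033,-0.0017,0.2417,0,0,0,0,-0.0033,-0.0017,0.2517,0,0,0,0,-0.0033,-0.0017,0.2567,0,0,0,0,-0.0033,-0.0017,0.2583,0,0,0,0,-0.0033,-0.0017,0.2583,0,0,0,0],
)

```text
time: 8.65
eef_pos: [0.6076, -0.2224, 0.0813]
tcp_rot: [0.115, 0.993, -0.0, 0.0]
contact_force: [0.4, 0.5, -2.9]
opening: 0.647
finger_force: 44.1
```

Scaled: 0.003 m / 0.6 = 0.005, 0.002 m / 0.6 = 0.0033.

tcp_steps(
  deltas=[0,0,0.0033,0,0,0,0,0,0,0.005,0,0,0,0,0,0,0.005,0,0,0,0],
)

```text
time: 9.02
eef_pos: [0.6078, -0.2224, 0.0786]
tcp_rot: [0.115, 0.993, -0.0, 0.001]
contact_force: [0.2, 1.2, 1.6]
opening: 0.647
finger_force: 44.4
```

Touching down. Release and rise.

Scaled: -0.17 m / 0.6 = -0.2833, -0.15 m / 0.6 = -0.25.

tcp_steps(
  deltas=[0,0,0,0,0,0,0.75,0,0,0,0,0,0,0.9,0,0,0,0,0,0,0.9,0,0,0,0,0,0,0.9,0,0,-0.0667,0,0,0,0.9,0,0,-0.1667,0,0,0,0.9,0,0,-0.25,0,0,0,0.9,0,0,-0.2833,0,0,0,0.9,0,0,-0.2833,0,0,0,0.9],
)

```text
time: 10.15
eef_pos: [0.6078, -0.2225, 0.249]
tcp_rot: [0.115, 0.993, -0.001, 0.001]
contact_force: [0.2, -0.1, -0.6]
opening: 0.899
finger_force: 0.0
```

```bash
python3 -c "
from h import *
go(.5863,.0922,.25,1.104);go(.5863,.0922,.25,-.4665)"
```

```text
shift [0.0927 0.3015 0.0172] rz [(np.float64(3.379), 'q6 2.19'), (np.float64(0.237), 'q6 -0.95')]
shift [0.0927 0.3015 0.0172] rz [(np.float64(1.807), 'q6 0.62'), (np.float64(-1.334), 'q6 -2.52')]
```

Scaled: 0.301 m / 0.6 = 0.5017, 0.093 m / 0.6 = 0.155, 0.237 rad / 1.5708 = 0.1509.

tcp_steps(
  deltas=[0.155,0.5017,0.0283,0,0,0.1509,1,0.155,0.5017,0.0283,0,0,0.1509,1,0.155,0.5017,0.0283,0,0,0.1509,1,0.155,0.5017,0.0283,0,0,0.1509,1,0.155,0.5017,0.0283,0,0,0.1509,1,0.155,0.5017,0.0283,0,0,0.1509,1,0.155,0.5017,0.0283,0,0,0.1509,1,0.155,0.5017,0.0283,0,0,0.1509,1],
)

```text
time: 11.15
eef_pos: [0.5851, 0.0907, 0.2295]
tcp_rot: [0.232, 0.973, -0.0, -0.001]
contact_force: [0.8, -0.4, -0.3]
opening: 1.001
finger_force: 0.0
```

```bash
python3 -c "
from h import *
go(.5863,.0922,.085,1.104)"
```

```text
shift [-0.0006  0.0021  0.1632] rz [(np.float64(3.14), 'q6 2.19'), (np.float64(-0.002), 'q6 -0.95')]
```

Scaled: 0.163 m / 0.6 = 0.2717, 0.145 m / 0.6 = 0.2417.

tcp_steps(
  deltas=[0,0.0033,0.1,0,0,0,1,0,0.0033,0.1833,0,0,0,1,0,0.0033,0.2417,0,0,0,1,0,0.0033,0.2717,0,0,0,1,0,0.0033,0.2717,0,0,0,1,0,0.0033,0.2717,0,0,0,0,0,0.0033,0.2717,0,0,0,0,0,0.0033,0.2717,0,0,0,0,0,0.0033,0.2717,0,0,0,0,0,0.0033,0.2717,0,0,0,0],
  squeeze=40,
)

```text
time: 12.4
eef_pos: [0.588, 0.0935, 0.0703]
tcp_rot: [0.231, 0.973, 0.0, 0.002]
contact_force: [-0.7, -0.7, 6.9]
opening: 0.639
finger_force: 43.1
```

tcp_steps(
  deltas=[0,0,0,0,0,0,0,0,0,0,0,0,0,0,0,0,-0.05,0,0,0,0,0,0,-0.1333,0,0,0,0,0,0,-0.2167,0,0,0,0,0,0,-0.2833,0,0,0,0,0,0,-0.2833,0,0,0,0],
  squeeze=40,
)

```text
time: 13.28
eef_pos: [0.5883, 0.0941, 0.2421]
tcp_rot: [0.231, 0.973, 0.001, 0.004]
contact_force: [-0.3, 0.4, -2.6]
opening: 0.635
finger_force: 43.7
```

```bash
python3 -c "
from h import *
go(.4473,-.2028,.25,.785)"
```

```text
shift [-0.0076 -0.3287  0.0095] rz [(np.float64(3.461), 'q6 1.93'), (np.float64(0.319), 'q6 -1.21')]
```

Scaled: -0.329 m / 0.6 = -0.5483, -0.04 m / 0.6 = -0.0667, 0.319 rad / 1.5708 = 0.2031.

tcp_steps(
  deltas=[0,-0.0667,0,0,0,0.0191,0,-0.0133,-0.5483,0,0,0,0.2031,0,-0.0133,-0.5483,0,0,0,0.2031,0,-0.0133,-0.5483,0,0,0,0.2031,0,-0.0133,-0.5483,0,0,0,0.2031,0,-0.0133,-0.5483,0,0,0,0.2031,0,-0.0133,-0.5483,0,0,0,0.2031,0,-0.0133,-0.5483,0,0,0,0.2031,0,-0.0133,-0.5483,0,0,0,0.2031,0,-0.0133,-0.5483,0,0,0,0.2031,0],
)

```text
time: 14.52
eef_pos: [0.4456, -0.2026, 0.2374]
tcp_rot: [0.382, 0.924, 0.0, -0.0]
contact_force: [0.3, 0.3, -2.7]
opening: 0.64
finger_force: 44.0
```

```bash
python3 -c "
from h import *
go(.4473,-.2028,.0703+.0187,.785)"
```

```text
shift [-0.0014  0.001   0.1671] rz [(np.float64(3.143), 'q6 1.93'), (np.float64(0.002), 'q6 -1.21')]
```

Scaled: 0.169 m / 0.6 = 0.2817, 0.168 m / 0.6 = 0.28.

tcp_steps(
  deltas=[-0.0017,0.0017,0.0667,0,0,0,0,-0.0017,0.0017,0.15,0,0,0,0,-0.0017,0.0017,0.2167,0,0,0,0,-0.0017,0.0017,0.25,0,0,0,0,-0.0017,0.0017,0.2633,0,0,0,0,-0.0017,0.0017,0.2717,0,0,0,0,-0.0017,0.0017,0.2767,0,0,0,0,-0.0017,0.0017,0.28,0,0,0,0,-0.0017,0.0017,0.2817,0,0,0,0,-0.0017,0.0017,0.2817,0,0,0,0],
)

```text
time: 15.78
eef_pos: [0.4476, -0.2042, 0.0704]
tcp_rot: [0.383, 0.924, -0.0, 0.001]
contact_force: [-1.7, 0.4, 6.1]
opening: 0.64
finger_force: 44.9
```

```bash
python3 -c "
from h import *
go(.4473,-.2028,.0703+.0187,.785)"
```

```text
shift [0.0012 0.0008 0.0001] rz [(np.float64(3.142), 'q6 1.93'), (np.float64(0.0), 'q6 -1.21')]
```

Down on the floor, so release and go to the biscuits (closing direction 2.282).

Scaled: -0.17 m / 0.6 = -0.2833, -0.15 m / 0.6 = -0.25.

tcp_steps(
  deltas=[0,0,-0.0017,0,0,0,0.75,0,0,-0.0017,0,0,0,0.9,0,0,-0.0017,0,0,0,0.9,0,0,-0.0017,0,0,0,0.9,0,0,-0.0667,0,0,0,0.9,0,0,-0.1667,0,0,0,0.9,0,0,-0.25,0,0,0,0.9,0,0,-0.2833,0,0,0,0.9,0,0,-0.2833,0,0,0,0.9],
)

```text
time: 16.9
eef_pos: [0.4477, -0.2042, 0.2408]
tcp_rot: [0.383, 0.924, -0.001, 0.002]
contact_force: [-0.3, -0.4, -0.5]
opening: 0.902
finger_force: 0.0
```

```bash
python3 -c "
from h import *
go(.431,.1963,.25,2.282)"
```

```text
shift [0.2951 0.2713 0.0084] rz [(np.float64(1.645), 'q6 1.29'), (np.float64(-1.497), 'q6 -1.85')]
```

Scaled: 0.295 m / 0.6 = 0.4917, 0.271 m / 0.6 = 0.4517, -1.497 rad / 1.5708 = -0.953.

tcp_steps(
  deltas=[0.4917,0.4517,0.0133,0,0,-0.953,1,0.4917,0.4517,0.0133,0,0,-0.953,1,0.4917,0.4517,0.0133,0,0,-0.953,1,0.4917,0.4517,0.0133,0,0,-0.953,1,0.4917,0.4517,0.0133,0,0,-0.953,1,0.4917,0.4517,0.0133,0,0,-0.953,1,0.4917,0.4517,0.0133,0,0,-0.953,1,0.4917,0.4517,0.0133,0,0,-0.953,1,0.4917,0.4517,0.0133,0,0,-0.953,1,0.4917,0.4517,0.0133,0,0,-0.953,1],
)

```text
time: 18.15
eef_pos: [0.4294, 0.1963, 0.2295]
tcp_rot: [-0.347, 0.938, 0.0, -0.001]
contact_force: [0.0, 0.1, -0.0]
opening: 0.999
finger_force: 0.0
```

Run:
```python
from h import *
go(.431,.1963,.085,2.282)
r=ctrl.read_camera('wrist'); cv2.imwrite('pics/w2.png',r['pixels'][:,:,::-1])
```

```text
shift [-0.0015 -0.0012  0.1632] rz [(np.float64(3.138), 'q6 1.29'), (np.float64(-0.003), 'q6 -1.85')]
```

View pics/w2.png

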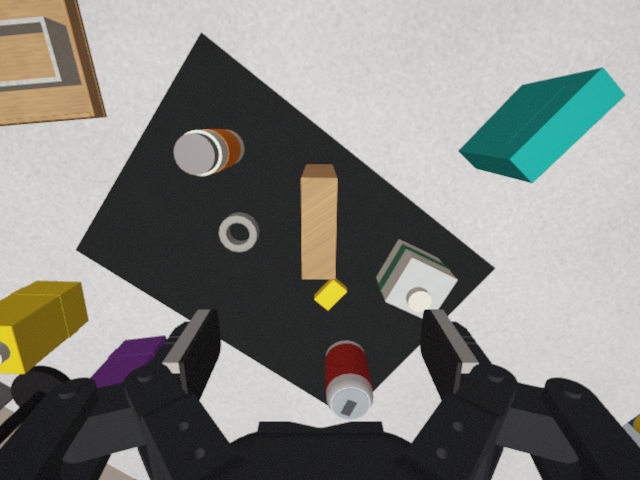

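The wrist view shows the box top at (319,228), upright in the image and centred between the fingers, with free space either side. Grip.

Scaled: 0.163 m / 0.6 = 0.2717, 0.145 m / 0.6 = 0.2417.

tcp_steps(
  deltas=[-0.0017,-0.0017,0.1,0,0,0,1,-0.0017,-0.0017,0.1833,0,0,0,1,-0.0017,-0.0017,0.2417,0,0,0,1,-0.0017,-0.0017,0.2717,0,0,0,1,-0.0017,-0.0017,0.2717,0,0,0,0.6,-0.0017,-0.0017,0.2717,0,0,0,0,-0.0017,-0.0017,0.2717,0,0,0,0,-0.0017,-0.0017,0.2717,0,0,0,0,-0.0017,-0.0017,0.2717,0,0,0,0,-0.0017,-0.0017,0.2717,0,0,0,0],
  squeeze=25,
)

```text
time: 19.45
eef_pos: [0.4325, 0.1969, 0.0692]
tcp_rot: [-0.348, 0.937, -0.0, 0.001]
contact_force: [-1.0, 0.5, 5.5]
opening: 0.344
finger_force: 25.9
```

tcp_steps(
  deltas=[0,0,0,0,0,0,0,0,0,0,0,0,0,0,0,0,0,0,0,0,0,0,0,-0.05,0,0,0,0,0,0,-0.1333,0,0,0,0,0,0,-0.2167,0,0,0,0,0,0,-0.2833,0,0,0,0,0,0,-0.2833,0,0,0,0],
  squeeze=25,
)

```text
time: 20.45
eef_pos: [0.4332, 0.197, 0.2413]
tcp_rot: [-0.348, 0.937, -0.001, 0.004]
contact_force: [0.8, -0.5, -1.7]
opening: 0.346
finger_force: 25.2
```

```bash
python3 -c "
from h import *
go(.5173,-.1325,.255,.785)"
```

```text
shift [ 0.1514 -0.3045  0.0051] rz [(np.float64(4.639), 'q6 2.11'), (np.float64(1.497), 'q6 -1.04')]
```

Scaled: -0.304 m / 0.6 = -0.5067, 0.151 m / 0.6 = 0.2517, 1.497 rad / 1.5708 = 0.953.

tcp_steps(
  deltas=[0.0333,-0.05,0,0,0,0.0509,0,0.2517,-0.5067,0,0,0,0.953,0,0.2517,-0.5067,0,0,0,0.953,0,0.2517,-0.5067,0,0,0,0.953,0,0.2517,-0.5067,0,0,0,0.953,0,0.2517,-0.5067,0,0,0,0.953,0,0.2517,-0.5067,0,0,0,0.953,0,0.2517,-0.5067,0,0,0,0.953,0,0.2517,-0.5067,0,0,0,0.953,0,0.2517,-0.5067,0,0,0,0.953,0],
)

```text
time: 21.7
eef_pos: [0.5142, -0.1318, 0.235]
tcp_rot: [0.382, 0.924, 0.0, -0.002]
contact_force: [0.4, -0.4, -1.1]
opening: 0.346
finger_force: 25.4
```

tcp_steps(
  deltas=[0,0,0,0,0,0,0,0,0,0,0,0,0,0],
)

```text
time: 21.95
eef_pos: [0.5152, -0.1321, 0.2372]
tcp_rot: [0.382, 0.924, 0.0, -0.0]
contact_force: [-0.1, -0.1, -1.2]
opening: 0.347
finger_force: 25.4
```

Run:
```python
from h import *
go(.5173,-.1325,.0692+.0187,.785)
for c in('top','scene'): r=ctrl.read_camera(c); cv2.imwrite(f'pics/{c}2.png',r['pixels'][:,:,::-1])
```

```text
shift [-0.0019  0.0013  0.168 ] rz [(np.float64(3.143), 'q6 2.11'), (np.float64(0.001), 'q6 -1.04')]
```

View pics/scene2.png

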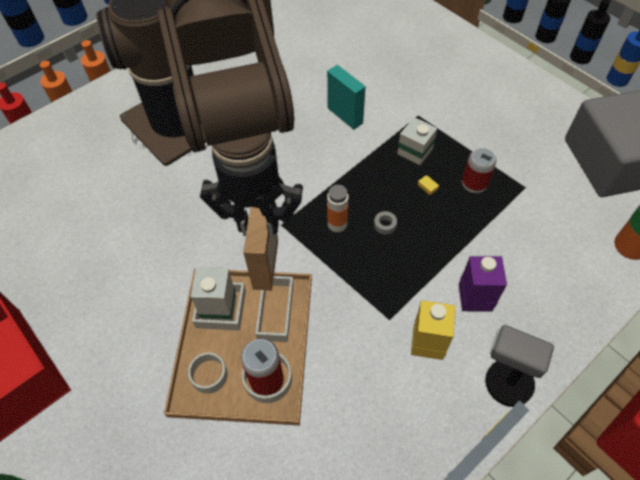

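The can (265,370) and carton (213,295) stand in their collars. The box hangs at (260,250), lined up with the long collar at (274,307). Lower it.

Scaled: 0.169 m / 0.6 = 0.2817, 0.168 m / 0.6 = 0.28.

tcp_steps(
  deltas=[-0.0033,0.0017,0.0667,0,0,0,0,-0.0033,0.0017,0.15,0,0,0,0,-0.0033,0.0017,0.2167,0,0,0,0,-0.0033,0.0017,0.25,0,0,0,0,-0.0033,0.0017,0.2633,0,0,0,0,-0.0033,0.0017,0.2717,0,0,0,0,-0.0033,0.0017,0.2767,0,0,0,0,-0.0033,0.0017,0.28,0,0,0,0,-0.0033,0.0017,0.2817,0,0,0,0,-0.0033,0.0017,0.2817,0,0,0,0],
)

```text
time: 23.3
eef_pos: [0.5179, -0.1331, 0.0693]
tcp_rot: [0.383, 0.924, -0.0, 0.0]
contact_force: [-1.0, 0.1, 0.9]
opening: 0.341
finger_force: 25.6
```

```bash
python3 -c "
from h import *
go(.5173,-.1325,.0692+.0187,.785)"
```

```text
shift [0.0008 0.     0.0001] rz [(np.float64(3.142), 'q6 2.11'), (np.float64(-0.0), 'q6 -1.04')]
```

Scaled: -0.17 m / 0.6 = -0.2833, -0.15 m / 0.6 = -0.25.

tcp_steps(
  deltas=[0,0,0,0,0,0,0.5,0,0,0,0,0,0,0.7,0,0,0,0,0,0,0.7,0,0,0,0,0,0,0.7,0,0,-0.0667,0,0,0,0.7,0,0,-0.1667,0,0,0,0.7,0,0,-0.25,0,0,0,0.7,0,0,-0.2833,0,0,0,0.7,0,0,-0.2833,0,0,0,0.7],
)

```text
time: 24.42
eef_pos: [0.518, -0.1332, 0.2397]
tcp_rot: [0.383, 0.924, -0.0, 0.001]
contact_force: [0.1, 0.4, 0.1]
opening: 0.703
finger_force: 0.0
```

```bash
python3 -c "
from h import *
go(.4497,.079,.23,.785)"
```

```text
shift [0.1985 0.1017 0.028 ] rz [(np.float64(3.142), 'q6 2.53'), (np.float64(0.0), 'q6 -0.61')]
```

Scaled: 0.198 m / 0.6 = 0.33, 0.102 m / 0.6 = 0.17.

tcp_steps(
  deltas=[0.33,0.17,0.0467,0,0,0,0.9,0.33,0.17,0.0467,0,0,0,0.9,0.33,0.17,0.0467,0,0,0,0.9,0.33,0.17,0.0467,0,0,0,0.9,0.33,0.17,0.0467,0,0,0,0.9,0.33,0.17,0.0467,0,0,0,0.9,0.33,0.17,0.0467,0,0,0,0.9],
)

```text
time: 25.3
eef_pos: [0.4499, 0.0782, 0.21]
tcp_rot: [0.384, 0.923, -0.0, -0.001]
contact_force: [-0.1, 0.2, 0.6]
opening: 0.899
finger_force: 0.0
```

```bash
python3 -c "
from h import *
go(.4497,.079,.072)"
```

```text
shift [0.0006 0.0006 0.1567] rz []
```

Scaled: 0.157 m / 0.6 = 0.2617, 0.14 m / 0.6 = 0.2333.

tcp_steps(
  deltas=[0,0,0.0833,0,0,0,0.9,0,0,0.1667,0,0,0,0.9,0,0,0.2333,0,0,0,0.9,0,0,0.2617,0,0,0,0.9,0,0,0.2617,0,0,0,0.6,0,0,0.2617,0,0,0,0,0,0,0.2617,0,0,0,0,0,0,0.2617,0,0,0,0,0,0,0.2617,0,0,0,0,0,0,0.2617,0,0,0,0],
  squeeze=25,
)

```text
time: 26.55
eef_pos: [0.4511, 0.079, 0.0551]
tcp_rot: [0.383, 0.924, 0.0, 0.001]
contact_force: [0.1, -0.3, 5.9]
opening: 0.429
finger_force: 25.7
```

tcp_steps(
  deltas=[0,0,0,0,0,0,0,0,0,0,0,0,0,0,0,0,0,0,0,0,0,0,0,-0.05,0,0,0,0,0,0,-0.1333,0,0,0,0,0,0,-0.2167,0,0,0,0,0,0,-0.3,0,0,0,0,0,0,-0.3,0,0,0,0],
  squeeze=25,
)

```text
time: 27.55
eef_pos: [0.4519, 0.0793, 0.2382]
tcp_rot: [0.383, 0.924, 0.002, 0.004]
contact_force: [0.1, -0.8, -1.4]
opening: 0.431
finger_force: 25.6
```

```bash
python3 -c "
from h import *
go(.536,-.2913,.255)"
```

```text
shift [-0.3215 -0.2025  0.0027] rz []
```

Scaled: -0.321 m / 0.6 = -0.535, -0.202 m / 0.6 = -0.3367.

tcp_steps(
  deltas=[-0.05,-0.0333,0,0,0,0,0,-0.535,-0.3367,0,0,0,0,0,-0.535,-0.3367,0,0,0,0,0,-0.535,-0.3367,0,0,0,0,0,-0.535,-0.3367,0,0,0,0,0,-0.535,-0.3367,0,0,0,0,0,-0.535,-0.3367,0,0,0,0,0,-0.535,-0.3367,0,0,0,0,0,-0.535,-0.3367,0,0,0,0,0,-0.535,-0.3367,0,0,0,0,0],
)

```text
time: 28.8
eef_pos: [0.5334, -0.2891, 0.2331]
tcp_rot: [0.382, 0.924, 0.0, -0.001]
contact_force: [0.3, -0.3, -1.9]
opening: 0.429
finger_force: 25.6
```

```bash
python3 -c "
from h import *
go(.536,-.2913,.0551+.0187,.785)"
```

```text
shift [-0.0036  0.0003  0.178 ] rz [(np.float64(3.143), 'q6 1.86'), (np.float64(0.001), 'q6 -1.28')]
```

Scaled: 0.179 m / 0.6 = 0.2983, 0.178 m / 0.6 = 0.2967.

tcp_steps(
  deltas=[-0.005,0,0.0833,0,0,0,0,-0.005,0,0.1667,0,0,0,0,-0.005,0,0.2333,0,0,0,0,-0.005,0,0.2667,0,0,0,0,-0.005,0,0.28,0,0,0,0,-0.005,0,0.2883,0,0,0,0,-0.005,0,0.2933,0,0,0,0,-0.005,0,0.2967,0,0,0,0,-0.005,0,0.2983,0,0,0,0,-0.005,0,0.2983,0,0,0,0],
)

```text
time: 30.05
eef_pos: [0.5361, -0.293, 0.0552]
tcp_rot: [0.383, 0.924, -0.0, 0.0]
contact_force: [0.1, -0.0, -0.4]
opening: 0.43
finger_force: 25.7
```

```bash
python3 -c "
from h import *
go(.536,-.2913,.0551+.0187,.785)"
```

```text
shift [0.0013 0.0012 0.0001] rz [(np.float64(3.142), 'q6 1.86'), (np.float64(-0.0), 'q6 -1.28')]
```

Touching, so release, rise and move out of view.

Scaled: -0.19 m / 0.6 = -0.3167, -0.15 m / 0.6 = -0.25.

tcp_steps(
  deltas=[0,0,0.0017,0,0,0,0.43,0,0,0.0017,0,0,0,0.55,0,0,0.0017,0,0,0,0.7,0,0,0.0017,0,0,0,0.7,0,0,0.0017,0,0,0,0.7,0,0,-0.0667,0,0,0,0.7,0,0,-0.1667,0,0,0,0.7,0,0,-0.25,0,0,0,0.7,0,0,-0.3167,0,0,0,0.7,0,0,-0.3167,0,0,0,0.7],
)

```text
time: 31.3
eef_pos: [0.5377, -0.2942, 0.25]
tcp_rot: [0.383, 0.924, -0.001, 0.005]
contact_force: [0.1, 0.7, 0.2]
opening: 0.697
finger_force: 0.0
```

tcp_steps(
  deltas=[0.3333,0.4167,-0.0833,0,0,0,0.7,0.3333,0.4167,-0.0833,0,0,0,0.7,0.3333,0.4167,-0.0833,0,0,0,0.7,0.3333,0.4167,-0.0833,0,0,0,0.7,0.3333,0.4167,-0.0833,0,0,0,0.7,0.3333,0.4167,-0.0833,0,0,0,0.7,0.3333,0.4167,-0.0833,0,0,0,0.7,0.3333,0.4167,-0.0833,0,0,0,0.7],
)

```text
time: 32.3
eef_pos: [0.5709, 0.024, 0.2934]
tcp_rot: [0.384, 0.923, -0.001, -0.001]
contact_force: [-0.6, 0.1, -0.7]
opening: 0.7
finger_force: 0.0
```

Run:
```python
from h import *
for c in('top','scene'): r=ctrl.read_camera(c); cv2.imwrite(f'pics/{c}3.png',r['pixels'][:,:,::-1])
P=json.load(open('poses.json'))
for a,b in(('can','collar_large_round'),('shot','collar_small_round'),('carton','collar_square'),('biscuits','collar_long'),('short_can',)*2,('short_carton',)*2):
    p,i=fit(a,P[b][:2],[P[b][2]],.004); print(a,(p-P[b]).round(4),i)
```

```text
can [-0.0009 -0.0025  0.2291] [0.907]
shot [-0.0021 -0.0019  0.0708] [0.953 0.919]
carton [-0.0019 -0.0027  0.0234] [0.981 0.905]
biscuits [-0.0006 -0.0004 -0.0042] [0.974 0.935]
short_can [ 0.      0.     -0.0004] [0.871 0.849]
short_carton [-0.0005 -0.0029 -0.0311] [0.975 0.437]
```

View pics/top3.png

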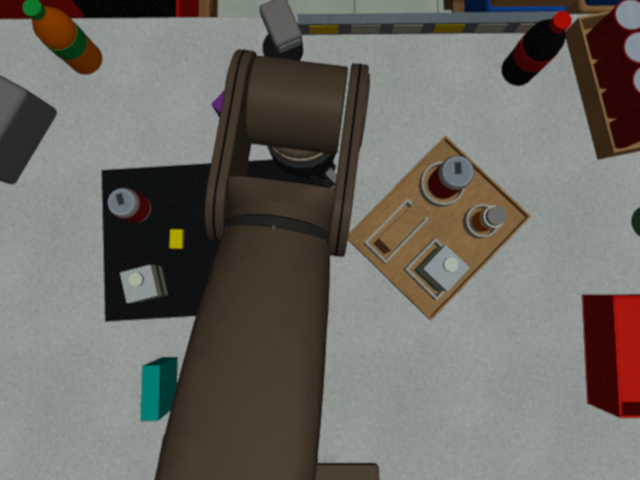

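View pics/scene3.png

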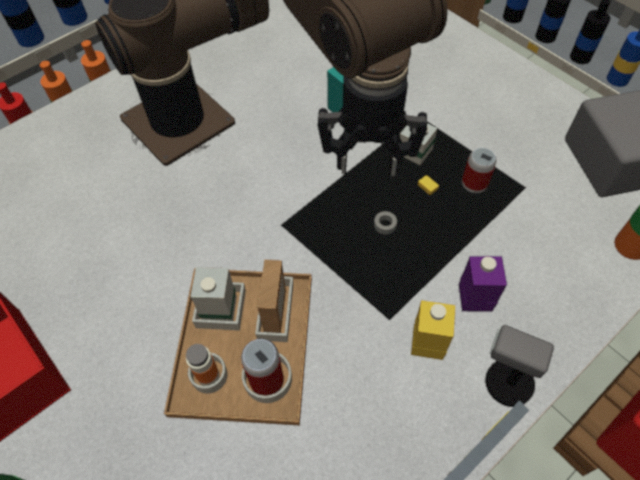

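Both views show all four goods upright and centred in their collars: can (262,368), bottle (203,368), carton (212,295) and box (271,300) in the scene view. The short can and short carton have not moved, and the robot is clear.

tcp_steps(
  deltas=[0,0,0,0,0,0,0.7,0,0,0,0,0,0,0.7],
)

```text
time: 33.85
eef_pos: [0.5713, 0.0253, 0.2947]
tcp_rot: [0.383, 0.924, -0.0, -0.0]
contact_force: [-0.8, 0.7, 0.5]
opening: 0.702
finger_force: 0.0
```

```bash
python3 -c "
from plant import ctrl
print(ctrl.sign_off())"
```

```text
the job is handed in; nothing more can be done
None
```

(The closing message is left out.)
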